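Load guide pins into the drilling fixture

TASK

Swing the keeper arm of the drilling fixture out of the way. Lay every guide pin that is on the bench in a V-groove of its own, head towards the keeper, and push it nose first through the guide plate's hole until its nose is fully home against the end stop; then swing the keeper fully shut behind the heads. Leave the red folding hex-key set where it is.

Things in the scene. Friction and masses are not known exactly. Their poses are not given: they have to be found in the camera images.
- fixture: Fixed drilling fixture. x along the grooves in the pushing direction, y across, z up; origin on the bench at the loading end of the middle groove. Grey base 10 mm thick (x -45..155, y -110..80 mm). Three parallel V-grooves at y = -45, 0, +45 mm, alike (any pin, any groove), each cut in an aluminium ridge 18 mm wide, flat lands 27 mm wide between (z = 36 mm), open from x = 0 to 105 mm
- hole_1 (a point): mouth centre of the 19 mm hole in line with the groove at y = -45 mm, on the loading face (x = 105 mm) of the upright steel guide plate (10 mm thick, top z = 70 mm). The groove is a 90 degree V, lips at z = 40 mm, bottom at z = 33 mm; a pin lying in it has its axis at z = 44 mm, in line with the hole
- hole_2 (a point): the same for the middle groove, y = 0
- hole_3 (a point): the same for the groove at y = +45 mm
- stop_mid (a point): point on the end stop's face at x = 137 mm, y = 0, z = 44 mm: a dark steel bar across all grooves, 22 mm beyond the guide plate, top at z = 65 mm
- keeper (a joint): angle of the keeper arm, rad: 0 = shut (arm along +y, across the loading end of all grooves, 4 mm behind the heads of pins that are home), grows counter-clockwise from above, swinging away, to 1.9 = open; arm 150 mm long. Light friction (0.6 N at the knob); stays where left; starts nearly shut. A pin not yet home reaches across it, so open it past 1.6 before loading
- keeper_pivot (a point): vertical pivot axis of the keeper, at fixture x = -26, y = -85 mm; z = 43 mm, the arm's mid height (arm: a bar 10 mm wide, z 38..48 mm)
- keeper_knob (a point): point on the axis of the keeper's upright black knob, z = 82 mm; the knob is 18 mm in diameter, stands on the arm 85 mm from the pivot, from z = 48 mm up to its top at z = 100 mm; with the keeper shut it is at fixture x = -26, y = 0 mm. The heads of pins that are home reach up to about z = 58 mm beside it
- pin_1: steel guide pin (all alike; 2 or 3 are present, an absent one reads None): round shank 16 mm in diameter and 142 mm long, chamfered 3 mm at the nose, with a square head 20 x 20 x 12 mm at the other end; about 0.26 kg. Origin on the axis in the middle of the shank; its x axis points from head to nose. The head's rear face is at x = -83 mm; the centre of mass at about x = -11 mm. It lies flat on the bench at first
- pin_2: steel guide pin (all alike; 2 or 3 are present, an absent one reads None): round shank 16 mm in diameter and 142 mm long, chamfered 3 mm at the nose, with a square head 20 x 20 x 12 mm at the other end; about 0.26 kg. Origin on the axis in the middle of the shank; its x axis points from head to nose. The head's rear face is at x = -83 mm; the centre of mass at about x = -11 mm. It lies flat on the bench at first
- pin_3: steel guide pin (all alike; 2 or 3 are present, an absent one reads None): round shank 16 mm in diameter and 142 mm long, chamfered 3 mm at the nose, with a square head 20 x 20 x 12 mm at the other end; about 0.26 kg. Origin on the axis in the middle of the shank; its x axis points from head to nose. The head's rear face is at x = -83 mm; the centre of mass at about x = -11 mm. It lies flat on the bench at first
- pin_1_nose (a point): centre of the nose end of pin_1 (x = +71 mm on it)
- pin_2_nose (a point): centre of the nose end of pin_2 (x = +71 mm on it)
- pin_3_nose (a point): centre of the nose end of pin_3 (x = +71 mm on it)
- hex_key_set: bystander: red folding hex-key set lying on the bench, 32 x 98 x 26 mm; origin under its centre

How it is judged:
By the outcome, as a careful person would: the job done as asked, in the order asked, and still so for the second after the job is handed in, with the robot touching nothing.
Of pin_1, pin_2, pin_3 only 2 to 3 are there at a start; the rules pass over those that are not, and their reading is None.
At some moment in a run one of pin_1, pin_2, pin_3 may be knocked a few centimetres aside while the robot is not near it.
Once in a run the grip may slacken for a moment while it holds something.
It also fails if it takes over 210 s, if anything falls off the work surface, if the arm or the gripper's body presses on something with over 40 N, if the wrist force passes 120 N, or if a joint passes its speed limit or range.

ROBOT

A 7-joint arm with a two-finger parallel gripper is mounted at the origin on the work surface; the furniture and walls round the work are solid. World frame = base frame: x ahead of the robot, y to its left, z up, the work surface at z = 0. Lengths are in m, angles in rad, forces in N, time in s.
With the tool pointing down it reaches from about 0.4 to 0.9 m from the base axis. Payload 5.5 kg.
Tool frame: the origin (TCP) lies at the very end of the fingers, on their centre line; the grasp point (between the pads) lies robot.grip_point_offset behind it (robot.grip_point_offset is the distance from the TCP to the grasp point, in m); z points along the fingers, y is the line along which they close (so a half turn about z gives the same grasp; the last joint's range is limited). The gripper opens to 92 mm and grips with 3 to 60 N. Pads are 19 mm wide; open, the fingers measure 130 mm over their backs; the gripper's body (75 mm by 190 mm) begins 47 mm behind the grasp point.
Start: joints at [1.598, 0.501, -0.427, 1.55, 0.221, 1.138, -0.21], TCP at [0.152, -0.632, 0.227] pointing down, gripper open.
Joint ranges: [-2.88, 2.88], [-0.31, 2.03], [-1.54, 1.56], [0.2, 2.42], [-1.41, 4.55], [0.19, 2.02], [-2.57, 2.57]. Speed limits (rad/s): [2.57, 2.57, 3.14, 3.14, 3.14, 3.14, 3.14].

INTERFACE

Orientations are given as a rotation vector (axis times angle).
In Python, from plant import robot gives the robot as it stands.
- The arm moves only by the tool arm_command, never from a script. Its arguments are lists of equal length, an entry for each row: "linear": the shift along the world's x, y, z in units of 30 mm (1.0 is 30 mm), a list of three; "roll": the turn about the world's z in rad. In form: {"linear": [[tx, ty, tz], ...], "roll": [roll, ...]}. A call has 1 to 10 rows; each row is the pose to reach, as a shift and turn from the pose commanded when the call began; what a row does not reach only later rows make up. A row lasts 1/12 s, in which the tool goes at most 41.7 mm and 7.16 degrees, less where a joint would pass 70% of its speed; a pose out of reach is approached as far as the arm can. A call with a gripper value outside its range is refused whole. "claw" is the finger opening in mm, from 0 to 91.8, set as the call begins (left out, the last holds). The fingers move at their own pace and stop on an object; "squeeze" is the grip in N (left out, the last holds). Time passes only in rows, so rows that repeat a pose let the fingers close. It gives the time, the measured TCP pose, the force, the opening and the grip force at its end, in the units of the state.
- robot.get_obs(): the state, without advancing time (a new reading comes with each control period).
- robot.get_image(name): name is "scene" or "top" or "wrist"; returns a dict with "pixels" (420x560x3 uint8, red, green, blue), "depth" (420x560 float32, m along the optical axis (not along the pixel's ray), 0 where there is no reading), "mtx" (3x3 intrinsics, pixels), "k1" (the pictures are not rectified: a ray, as slopes to the right and down, at radius r is drawn at 1 + k1 r^2 times it, then the intrinsics apply), "rvec" (rotation vector, rad) and "tvec" (3), from world to camera coordinates, as OpenCV has them. Camera axes: x right, y down, z forward; pixel columns grow to the right and rows downward; lengths in m; the calibration is good to about 2 mm. A picture is of the moment at which its call begins.
- robot.finish_job(): hands the job in; it is judged then, once.
The state is a dict: "time": time; "joint_positions": joint angles; "qd": joint speeds; "joint_torque": joint torques, N m; "tool_pos": TCP position; "eef_rot": TCP orientation; "ft_force": force on the tool from outside, world axes, zero at the start; "ft_torque": the same for the moment, N m; "finger_gap": finger opening in m; "grip_force": force on a finger pad.
Only numpy, scipy, OpenCV 4.12 (cv2) and the standard library are available. Lean on these libraries where they do the work, as an engineer would, in place of code of your own. Each camera call takes 0.05 s, during which the arm holds its last target. There are 200 camera calls.

## Working session

There is one attempt and no reset: what is moved stays moved. The work goes in short steps, Python scripts to look and compute and a tool call to move; the robot and the scene stay as the last step left them, time stands still between calls to the robot, and variables do not carry over. Pictures are saved under pics/ and viewed, at most 14 in all, crops included, and the job is handed in when it is done.

Besides the shell and the picture viewer there is one more tool, called after "Call:" as name(argument=value, ...) on one line, values as JSON. arm_command: Moves the arm, as the interface text tells. Its arguments: {"type":"object","properties":{"linear":{"type":"array","items":{"type":"array","items":{"type":"number"}}},"roll":{"type":"array","items":{"type":"number"}},"claw":{"type":"number"},"squeeze":{"type":"number"}},"required":["linear","roll"]}

```bash
mkdir -p pics; ls; cat > h.py <<'E'
import numpy as np, cv2
from plant import robot
from scipy.spatial.transform import Rotation as R
def grab(n,fn=None):
    im=robot.get_image(n)
    if fn: cv2.imwrite('pics/'+fn,cv2.cvtColor(im['pixels'],cv2.COLOR_RGB2BGR))
    np.savez('/tmp/'+n+'.npz',**im)
    return im
def load(n): return dict(np.load('/tmp/'+n+'.npz'))
def rays(im,uv):
    K=im['mtx'];uv=np.atleast_2d(np.array(uv,float))
    d=np.c_[(uv[:,0]-K[0,2])/K[0,0],(uv[:,1]-K[1,2])/K[1,1]]
    s=d.copy()
    for _ in range(30): s=d/(1+float(im['k1'])*(s**2).sum(1,keepdims=True))
    return np.c_[s,np.ones(len(s))]
def cam(im):
    Rm=cv2.Rodrigues(np.array(im['rvec'],float).reshape(3))[0];t=np.array(im['tvec'],float).reshape(3)
    return Rm,t
def atz(im,uv,z):
    Rm,t=cam(im);d=rays(im,uv)@Rm;c=-Rm.T@t
    z=np.broadcast_to(z,len(d))
    return c+d*((z-c[2])/d[:,2])[:,None]
def cloud(im):
    D=im['depth'];v,u=np.mgrid[:D.shape[0],:D.shape[1]]
    r=rays(im,np.c_[u.ravel(),v.ravel()])*D.ravel()[:,None]
    Rm,t=cam(im);P=(r-t)@Rm;P[D.ravel()==0]=np.nan
    return P.reshape(*D.shape,3)
def proj(im,P):
    Rm,t=cam(im);c=np.atleast_2d(P)@Rm.T+t;s=c[:,:2]/c[:,2:]
    s=s*(1+float(im['k1'])*(s**2).sum(1,keepdims=True));K=im['mtx']
    return np.c_[s[:,0]*K[0,0]+K[0,2],s[:,1]*K[1,1]+K[1,2]]
E
python3 - <<'E'
from h import *
o=robot.get_obs();print(o, robot.grip_point_offset)
for n in ('top','scene'):
    im=grab(n,n+'0.png');Rm,t=cam(im);print(n,-Rm.T@t,Rm.tolist(),im['mtx'].tolist(),im['k1'])
E
```

```text
pics
{'time': 0.0, 'joint_positions': array([ 1.59819013,  0.50184837, -0.42678338,  1.55141756,  0.22082022,
        1.13830139, -0.21028032]), 'qd': array([-3.80627293e-04, -8.24914925e-04,  6.00579278e-04, -1.03323101e-03,
       -3.87929983e-05,  1.74863902e-04,  2.01332350e-03]), 'joint_torque': array([ 9.75021503e-04, -5.66590726e+01, -5.81628263e+00, -2.79119468e+01,
       -6.87473849e-02,  3.07598209e-02,  1.47052074e-04]), 'tool_pos': array([ 0.15164313, -0.6313603 ,  0.22569083]), 'eef_rot': array([-3.11787548e+00, -3.69430281e-01,  2.78645026e-04]), 'ft_force': array([-0.21104229,  0.77202833,  0.08895199]), 'ft_torque': array([-0.01805228,  0.02943938, -0.03675457]), 'grip_force': 0.0, 'finger_gap': 0.09192370540940858} 0.0188
top [ 0.36066402 -0.29110031  1.10562772] [[0.025631596829808978, -0.9996693279909956, 0.002062987635978189], [-0.9847044441632817, -0.025603552209505498, -0.17234156712568924], [0.1723373984050981, 0.0023859564721813997, -0.9850350898940988]] [[517.0413534785062, 0.0, 276.04827244330727], [0.0, 517.0413534785062, 205.09664359444184], [0.0, 0.0, 1.0]] -0.052760025357432724
scene [0.22804638 0.42099149 0.45627454] [[-0.9154601915073282, -0.40231159886044054, -0.008832620659926932], [-0.17390110878568676, 0.4153153809028365, -0.8929006320686755], [0.3628926041247946, -0.8158789811043593, -0.4501671312564228]] [[401.77245911695127, 0.0, 279.50887512371196], [0.0, 401.77245911695127, 205.77368128988536], [0.0, 0.0, 1.0]] -0.10967036276992523
```

View pics/top0.png

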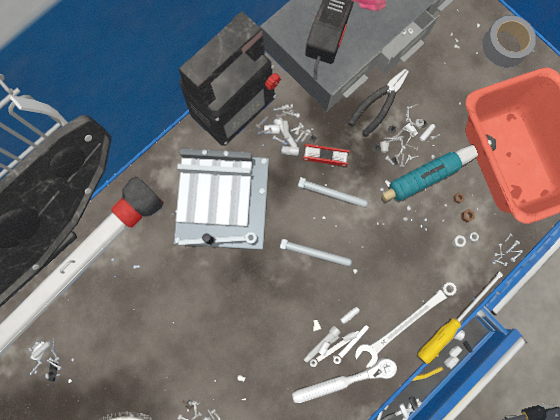

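View pics/scene0.png

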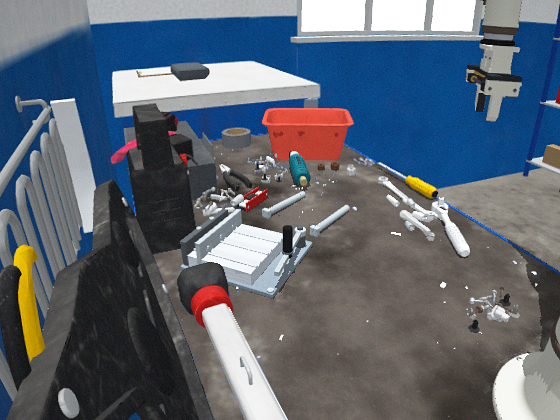

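```bash
python3 - <<'E'
from h import *
im=cv2.imread('pics/top0.png')
cv2.imwrite('pics/c1.png',cv2.resize(im[135:270,165:385],(792,486),interpolation=cv2.INTER_CUBIC))
t=load('top');P=cloud(t)
for uv in [(332,192),(316,253),(260,200),(208,240),(326,155),(200,200),(350,320),(318,345),(348,345)]:
    print(uv,P[uv[1],uv[0]].round(4))
E
```

```text
(332, 192) [ 0.5823 -0.4077  0.0194]
(316, 253) [ 0.4507 -0.375   0.0196]
(260, 200) [ 0.562  -0.2537  0.013 ]
(208, 240) [ 0.4639 -0.1576  0.1003]
(326, 155) [ 0.6637 -0.394   0.0202]
(200, 200) [ 0.5537 -0.1288  0.0404]
(350, 320) [ 0.3136 -0.4495  0.0021]
(318, 345) [ 0.2641 -0.3803  0.0357]
(348, 345) [ 0.2657 -0.4404  0.0391]
```

View pics/c1.png

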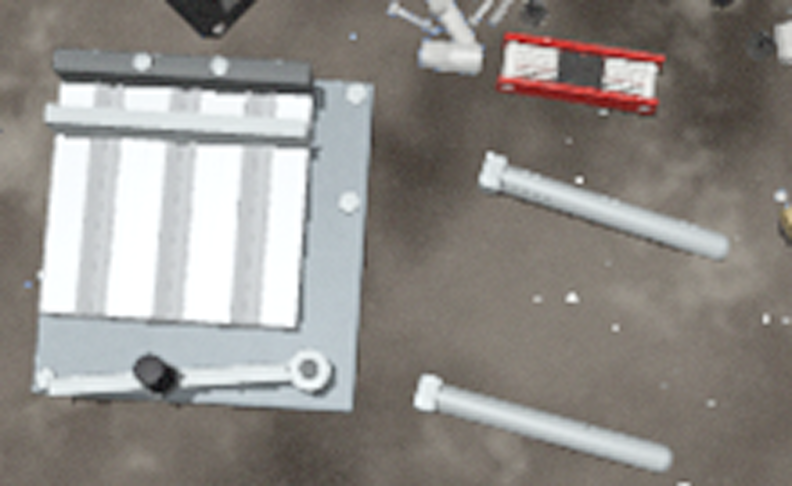

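```bash
cat >> h.py <<'E'
def fit(pts,w):  # fixture xy -> world xy
    a,b=pts-pts.mean(0),w-w.mean(0)
    th=np.arctan2((a[:,0]*b[:,1]-a[:,1]*b[:,0]).sum(),(a*b).sum())
    M=np.array([[np.cos(th),-np.sin(th)],[np.sin(th),np.cos(th)]])
    return th,M,w.mean(0)-M@pts.mean(0)
E
python3 - <<'E'
from h import *
t=load('top');P=cloud(t)
c=lambda q:(np.array(q,float)+.5)/3.6-.5+np.array([165,135])
L=[((351,409),10,-45,-110),((373,84),10,155,-110),((33,390),10,-45,80),((311,371),48,-26,-85),((90,315),36,0,45),((170,320),36,0,0),((246,325),36,0,-45),((103,140),36,103,45),((181,144),36,103,0),((257,150),36,103,-45)]
w=np.array([atz(t,c(l[0]),l[1]/1e3)[0,:2] for l in L]);f=np.array([l[2:] for l in L])/1e3
th,M,o=fit(f,w);print('th',th,o,((w-f@M.T-o)*1e3).round(1).tolist())
k=atz(t,c((155,362)),.1)[0,:2];print('knob',k,'fix',(k-o)@M)
for n,h,ns in (('A',(493,172),(728,243)),('B',(428,393),(670,457))):
    a=atz(t,c(h),.02)[0];b=atz(t,c(ns),.01)[0];d=b-a;print(n,a,b,np.linalg.norm(d),np.degrees(np.arctan2(d[1],d[0])))
for uv in [(140,195),(150,215),(120,215),(225,60),(245,120),(212,135),(290,140),(430,175)]:print(uv,P[uv[1],uv[0]].round(3))
# depth-based plate & ridge check
z=P[...,2]
E
```

```text
th -0.03212254694800342 [ 0.50605595 -0.15399425] [[1.1, 1.2], [-0.9, 0.2], [1.2, -0.4], [-0.9, -0.8], [-0.6, 0.2], [-0.8, -1.5], [-1.1, -0.8], [0.9, 1.5], [1.1, 0.2], [0.0, 0.2]]
knob [ 0.47337638 -0.15652714] fix [-0.03258136 -0.00358115]
A [ 0.60148562 -0.34205388  0.02      ] [ 0.56392017 -0.48416207  0.01      ] 0.14732923129408726 -104.80710362930755
B [ 0.46832756 -0.30632774  0.02      ] [ 0.43520648 -0.44950476  0.01      ] 0.14729787990343723 -103.02509710121943
(140, 195) [ 0.554 -0.012  0.08 ]
(150, 215) [ 0.521 -0.023  0.031]
(120, 215) [0.514 0.029 0.067]
(225, 60) [ 0.758 -0.195  0.274]
(245, 120) [ 0.73  -0.217  0.043]
(212, 135) [ 0.702 -0.145  0.023]
(290, 140) [ 0.696 -0.315  0.019]
(430, 175) [ 0.62  -0.613  0.043]
```

Call:
arm_command(linear=[[1.07,1.58,0],[2.1,3.2,0],[3.2,4.7,0],[4.3,6.3,0],[5.4,7.9,0],[6.4,9.5,0],[7.5,11.1,0],[8.6,12.7,0],[9.6,14.2,0],[10.0,14.2,0]], roll=[0,0,0,0,0,0,0,0,0,0])

```text
time: 0.93
tool_pos: [0.3877, -0.2865, 0.2266]
eef_rot: [3.12, 0.369, -0.001]
ft_force: [1.4, -0.9, 0.0]
finger_gap: 0.0921
grip_force: 0.0
```

Call:
arm_command(linear=[[0.3,0.6,0],[0.5,1.0,0],[0.6,1.3,0],[0.6,1.3,0]], roll=[0,0,0,0])

```text
time: 1.27
tool_pos: [0.4062, -0.2474, 0.2266]
eef_rot: [-3.118, -0.375, 0.0]
ft_force: [-0.1, -0.6, 0.4]
finger_gap: 0.0919
grip_force: 0.0
```

```bash
python3 - <<'E'
from h import *
o=robot.get_obs();print(o['time'],o['tool_pos'],o['eef_rot'],o['joint_positions'].round(2),o['ft_force'].round(1))
im=grab('wrist','w1.png');P=cloud(im);print(P[210,280])
E
```

```text
1.2667 [ 0.40618019 -0.2474489   0.22660526] [-3.11844563e+00 -3.74662148e-01  1.34638698e-04] [ 1.1   0.21 -0.68  1.97  0.16  1.01 -0.99] [-0.1 -0.6  0.4]
[ 0.37784064 -0.25407211  0.00124948]
```

View pics/w1.png

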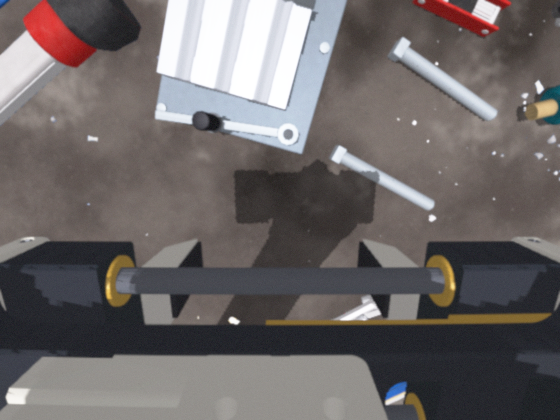

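```bash
python3 - <<'E'
from h import *
w=load('wrist');P=cloud(w)
print('knob',atz(w,(205,121),.1),P[121,205]);print('pivot',atz(w,(288,132),.05),P[132,288],'corner',atz(w,(304,153),.01))
th=-.0321;M=np.array([[np.cos(th),-np.sin(th)],[np.sin(th),np.cos(th)]]);o=np.array([.5061,-.1540])
g=lambda x,y:M@[x,y]+o
print('exp pivot',g(-.026,-.085),'corner',g(-.045,-.11))
for h in ((402,49),(340,155)):print('head',atz(w,h,.02))
for h in ((490,112),(430,205)):print('nose',atz(w,h,.012))
pv=g(-.026,-.085)
for a in np.linspace(0,1.8,7):print(round(a,2),(M@[-.085*np.sin(a),.085*np.cos(a)]+pv).round(4))
E
```

```text
knob [[ 0.47007751 -0.158704    0.1       ]] [ 0.4700701  -0.15857411  0.09948362]
pivot [[ 0.47957927 -0.23837833  0.05      ]] [ 0.47952082 -0.23829089  0.05360899] corner [[ 0.46002053 -0.26541163  0.01      ]]
exp pivot [ 0.47738536 -0.23812175] corner [ 0.45759279 -0.26249908]
head [[ 0.60094268 -0.34353006  0.02      ]]
head [[ 0.46870319 -0.30851262  0.02      ]]
nose [[ 0.56415582 -0.4764441   0.012     ]]
nose [[ 0.43465732 -0.44599498  0.012     ]]
0.0 [ 0.4801 -0.1532]
0.3 [ 0.4549 -0.1562]
0.6 [ 0.4317 -0.1665]
0.9 [ 0.4125 -0.1832]
1.2 [ 0.3992 -0.2048]
1.5 [ 0.3928 -0.2294]
1.8 [ 0.394  -0.2548]
```

Call:
arm_command(linear=[[0.6,0.8,-0.5],[1.2,1.6,-1],[1.8,2.4,-1],[2.2,3.0,-1],[2.2,3.0,-1.5],[2.2,3.0,-1.5]], roll=[-0.05,-0.1,-0.15,-0.2,-0.25,-0.25])

```text
time: 1.82
tool_pos: [0.4705, -0.1597, 0.1798]
eef_rot: [-3.14, 0.024, 0.005]
ft_force: [-0.7, -1.0, -0.5]
finger_gap: 0.0919
grip_force: 0.0
```

Call:
arm_command(linear=[[0,0,-0.8],[0,0,-1.6],[0,0,-2.4],[0,0,-3.2],[0,0,-3.9],[0,0,-3.9]], roll=[0,0,0,0,0,0])

```text
time: 2.32
tool_pos: [0.4675, -0.1613, 0.0612]
eef_rot: [-3.14, 0.026, 0.012]
ft_force: [-1.0, 0.4, 0.1]
finger_gap: 0.0919
grip_force: 0.0
```

Call:
arm_command(linear=[[0,0,0],[0,0,0],[0,0,0],[0,0,0],[0,0,0],[0,0,0],[0,0,0],[0,0,0],[0,0,0]], roll=[0,0,0,0,0,0,0,0,0], claw=10, squeeze=10)

```text
time: 3.07
tool_pos: [0.4717, -0.1595, 0.0648]
eef_rot: [3.141, -0.022, 0.0]
ft_force: [-0.1, 0.4, -0.2]
finger_gap: 0.0366
grip_force: 0.0
```

Call:
arm_command(linear=[[0,0,0],[0,0,0],[0,0,0],[0,0,0],[0,0,0]], roll=[0,0,0,0,0])

```text
time: 3.48
tool_pos: [0.4717, -0.1544, 0.0646]
eef_rot: [-3.136, 0.016, 0.001]
ft_force: [-0.7, 11.7, 3.7]
finger_gap: 0.018
grip_force: 10.0
```

Call:
arm_command(linear=[[-0.25,0.13,0],[-0.55,0.1,0],[-0.95,-0.05,0],[-1.33,-0.24,0],[-1.67,-0.5,0],[-1.97,-0.8,0],[-2.2,-1.14,0],[-2.41,-1.52,0],[-2.54,-1.92,0],[-2.62,-2.34,0]], roll=[0.1,0.2,0.3,0.4,0.5,0.6,0.7,0.8,0.9,1.0])

```text
time: 4.32
tool_pos: [0.3924, -0.2293, 0.0648]
eef_rot: [-2.762, -1.495, 0.001]
ft_force: [-0.1, 2.5, 1.3]
finger_gap: 0.0178
grip_force: 10.0
```

Call:
arm_command(linear=[[0,-0.4,0],[0.03,-0.8,0],[0.06,-1.0,0],[0.06,-1.0,0]], roll=[0.1,0.2,0.2,0.2])

```text
time: 4.65
tool_pos: [0.3939, -0.2615, 0.0646]
eef_rot: [-2.608, -1.75, 0.002]
ft_force: [-4.4, 0.2, 5.8]
finger_gap: 0.0176
grip_force: 10.0
```

Call:
arm_command(linear=[[0,0,0],[0,0,0],[0,0,0],[0,0,0],[0,0,0],[0,0,0]], roll=[0,0,0,0,0,0], claw=50)

```text
time: 5.15
tool_pos: [0.395, -0.2595, 0.0647]
eef_rot: [2.605, 1.756, 0.0]
ft_force: [0.7, -0.2, 0.1]
finger_gap: 0.0496
grip_force: 0.0
```

Call:
arm_command(linear=[[0,0,0.8],[0,0,1.6],[0,0,2.4],[0,0,3.2],[0,0,4.0],[0,0,4.5],[0,0,4.5],[0,0,4.5]], roll=[0,0,0,0,0,0,0,0])

```text
time: 5.82
tool_pos: [0.3952, -0.2602, 0.2003]
eef_rot: [2.604, 1.754, -0.0]
ft_force: [-0.9, 0.3, 0.4]
finger_gap: 0.0501
grip_force: 0.0
```

```bash
python3 - <<'E'
from h import *
o=robot.get_obs();print(o['time'],o['tool_pos'],o['eef_rot'],o['joint_positions'].round(2),o['ft_force'].round(1))
im=grab('top','t2.png');i=cv2.imread('pics/t2.png')
cv2.imwrite('pics/c2.png',cv2.resize(i[135:270,165:385],(792,486),interpolation=cv2.INTER_CUBIC))
grab('wrist','w2.png')
E
```

```text
5.8167 [ 0.39515386 -0.26023408  0.20026876] [ 2.60406742e+00  1.75369981e+00 -3.05623794e-04] [ 1.42  0.35 -1.05  2.    0.36  1.   -0.19] [-0.9  0.3  0.4]
```

View pics/w2.png

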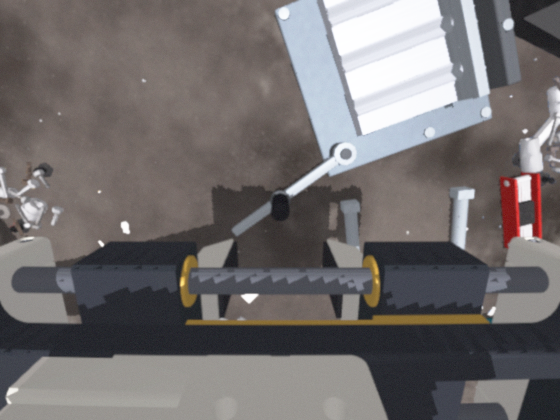

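Call:
arm_command(linear=[[0.4,-0.8,-0.3],[0.8,-1.6,-0.6],[1.2,-2.4,-1.0],[1.6,-3.0,-1.5],[1.95,-3.7,-2.0],[1.95,-3.7,-2.5],[1.95,-3.7,-3.0],[1.95,-3.7,-3.5],[1.95,-3.7,-3.5]], roll=[0.05,0.1,0.16,0.16,0.16,0.16,0.16,0.16,0.16])

```text
time: 6.67
tool_pos: [0.4507, -0.3681, 0.0908]
eef_rot: [-2.45, -1.956, 0.002]
ft_force: [-0.4, 0.2, -1.0]
finger_gap: 0.0503
grip_force: 0.0
```

```bash
cat > st.py <<'E'
from h import *
o=robot.get_obs();a=o['eef_rot'];a=R.from_rotvec(a).as_matrix()[:,1]
print(round(o['time'],2),o['tool_pos'].round(4),'closing',np.degrees(np.arctan2(a[1],a[0])).round(2),'j',o['joint_positions'].round(2),o['ft_force'].round(1),o['finger_gap'].round(4),o['grip_force'])
E
python3 st.py; python3 - <<'E'
from h import *
im=grab('wrist','w3.png');grab('top','t3.png')
E
```

```text
Traceback (most recent call last):
  File "st.py", line 3, in <module>
    print(round(o['time'],2),o['tool_pos'].round(4),'closing',np.degrees(np.arctan2(a[1],a[0])).round(2),'j',o['joint_positions'].round(2),o['ft_force'].round(1),o['finger_gap'].round(4),o['grip_force'])
                                                                                                                                                                  ^^^^^^^^^^^^^^^^^^^^^
AttributeError: 'float' object has no attribute 'round'
```

View pics/w3.png

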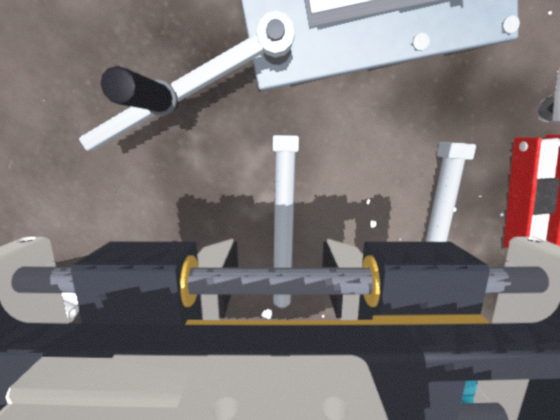

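Call:
arm_command(linear=[[0.0,-0.05,-0.6],[0.0,-0.05,-1.2],[0.0,-0.05,-1.8],[0.0,-0.05,-2.3],[0.0,-0.05,-2.7],[0.0,-0.05,-2.8],[0.0,-0.05,-2.8]], roll=[0,0,0,0,0,0,0])

```text
time: 7.35
tool_pos: [0.4531, -0.3719, 0.0103]
eef_rot: [-2.456, -1.958, 0.0]
ft_force: [0.4, -0.1, -0.5]
finger_gap: 0.0499
grip_force: 0.0
```

```bash
sed -i "s/o\['finger_gap'\].round(4)/round(o['finger_gap'],4)/" st.py; python3 st.py
```

```text
7.35 [ 0.4531 -0.3719  0.0103] closing -12.87 j [ 1.21  0.8  -0.77  1.83  0.75  0.83 -0.17] [ 0.4 -0.1 -0.5] 0.0499 0.0
```

Call:
arm_command(linear=[[0,0,-0.12],[0,0,-0.12],[0,0,-0.12],[0,0,-0.12],[0,0,-0.12],[0,0,-0.12],[0,0,-0.12],[0,0,-0.12],[0,0,-0.12],[0,0,-0.12]], roll=[0,0,0,0,0,0,0,0,0,0], claw=8, squeeze=40)

```text
time: 8.18
tool_pos: [0.4534, -0.3725, 0.0074]
eef_rot: [2.457, 1.958, -0.0]
ft_force: [-0.9, 0.2, 5.1]
finger_gap: 0.0148
grip_force: 40.0
```

```bash
python3 st.py
```

```text
8.18 [ 0.4534 -0.3725  0.0074] closing -12.89 j [ 1.21  0.8  -0.77  1.83  0.75  0.82 -0.17] [-0.9  0.2  5.1] 0.0148 39.991255402565
```

Call:
arm_command(linear=[[0,0,0.6],[0,0,1.4],[0,0,2.2],[0,0,3.0],[0,0,3.8],[0.2,0.8,4.1],[0.4,1.6,4.1],[0.6,2.4,4.1],[0.8,3.2,4.1],[1.0,4.0,4.1]], roll=[0,0,0,0,0.1,0.2,0.3,0.4,0.5,0.6])

```text
time: 9.02
tool_pos: [0.4828, -0.2511, 0.1296]
eef_rot: [-1.762, -2.6, 0.0]
ft_force: [0.6, -0.8, -2.6]
finger_gap: 0.0147
grip_force: 40.0
```

Call:
arm_command(linear=[[0.1,0.5,0],[0.25,1.0,0],[0.4,1.5,0],[0.5,2.0,0],[0.6,2.5,0],[0.7,3.0,0],[0.85,3.5,0],[1.0,4.0,0],[1.1,4.4,0],[1.24,4.77,0]], roll=[0.115,0.23,0.345,0.46,0.575,0.69,0.81,0.93,1.05,1.164])

```text
time: 9.85
tool_pos: [0.5199, -0.1081, 0.1294]
eef_rot: [-0.04, -3.14, -0.001]
ft_force: [0.2, -0.7, -3.1]
finger_gap: 0.0153
grip_force: 40.0
```

Call:
arm_command(linear=[[0,0,0],[0,0,0],[0,0,0]], roll=[0,0,0])

```text
time: 10.1
tool_pos: [0.52, -0.11, 0.1295]
eef_rot: [-0.056, -3.14, 0.0]
ft_force: [0.2, 0.4, -3.0]
finger_gap: 0.0148
grip_force: 40.0
```

```bash
python3 st.py; python3 - <<'E'
from h import *
grab('wrist','w4.png');grab('top','t4.png');a=cv2.imread('pics/w4.png');b=cv2.imread('pics/t4.png')
b=cv2.resize(b[120:280,160:400],(480,320),interpolation=cv2.INTER_CUBIC);a=cv2.resize(a,(427,320))[:,:320]
cv2.imwrite('pics/j4.png',np.hstack([a,b]))
E
```

```text
10.1 [ 0.52   -0.11    0.1295] closing 87.96 j [ 1.08  0.8  -1.29  1.92  0.86  1.14  0.98] [ 0.2  0.4 -3. ] 0.0148 39.99007701873779
```

View pics/j4.png

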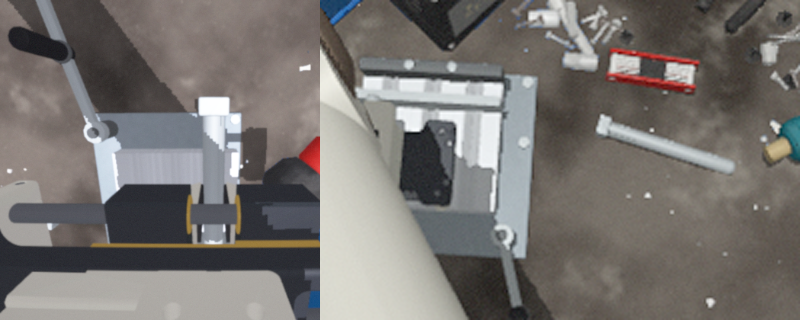

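```bash
python3 - <<'E'
from h import *
w=load('wrist');P=cloud(w);i=w['pixels'];s=560/427
print('head',P[int(103*s),int(213*s)])
H=P[int(103*s)-8:int(103*s)+8,int(213*s)-14:int(213*s)+14].reshape(-1,3);H=H[H[:,2]>.12];print(H[:,0].min(),H[:,0].max(),H[:,1].min(),H[:,1].max(),np.median(H[:,2]),len(H))
S=P[160:230,int(213*s)-12:int(213*s)+12].reshape(-1,3);S=S[S[:,2]>.125];print(np.c_[S][:: max(1,len(S)//6)].round(4))
# y at rows
for r in (165,185,205,225):
    q=P[r,260:300];q=q[q[:,2]>.125];print(r,q[:,0].mean().round(4),((q[:,1].min()+q[:,1].max())/2).round(4),q[:,2].max().round(4))
# ridge end depth check: fixture points
th=-.0321;M=np.array([[np.cos(th),-np.sin(th)],[np.sin(th),np.cos(th)]]);o=np.array([.5061,-.1540])
for f in [(0,-.054),(0,.054),(-.045,.08),(-.045,-.11),(-.026,-.085)]:
    z=.04 if f[0]==0 else .01 if f[0]<-.03 else .05
    print(f,proj(w,np.r_[M@f+o,z]).round(1)/s)
E
```

```text
head [ 0.45169579 -0.10708094  0.14147852]
0.44769368648039515 0.45524147256986647 -0.11408569754594877 -0.10058990886690469 0.14206296030570717 445
[[ 0.4641 -0.1138  0.1353]
 [ 0.4695 -0.1067  0.1394]
 [ 0.4756 -0.1111  0.1393]
 [ 0.4819 -0.1029  0.1381]
 [ 0.4879 -0.1079  0.1395]
 [ 0.4946 -0.1119  0.1385]
 [ 0.5009 -0.1045  0.1389]]
165 0.4666 -0.1075 0.1402
185 0.477 -0.1078 0.1407
205 0.4878 -0.1078 0.1403
225 0.499 -0.1086 0.1398
(0, -0.054) [[127.3375  153.49125]]
(0, 0.054) [[220.89625 153.18625]]
(-0.045, 0.08) [[241.48375 112.0875 ]]
(-0.045, -0.11) [[ 88.145  113.0025]]
(-0.026, -0.085) [[ 93.1775  132.29375]]
```

Call:
arm_command(linear=[[0,0,-0.6],[0,0,-1.2],[0,0,-1.8],[0,0,-2.3],[0,0,-2.7],[0,0,-2.8],[0,0,-2.9],[0,0,-2.9],[0,0,-2.9]], roll=[0,0,0,0,0,0,0,0,0])

```text
time: 10.95
tool_pos: [0.5211, -0.1093, 0.0437]
eef_rot: [0.051, 3.14, -0.0]
ft_force: [-0.8, -1.4, -2.2]
finger_gap: 0.0148
grip_force: 40.0
```

```bash
python3 st.py
```

```text
10.95 [ 0.5211 -0.1093  0.0437] closing 88.16 j [ 1.    0.89 -1.16  1.96  1.    1.02  0.9 ] [-0.8 -1.4 -2.2] 0.0148 39.991437792778015
```

Call:
arm_command(linear=[[0,0,-0.05],[0,0,-0.07],[0,0,-0.07],[0,0,-0.07]], roll=[0,0,0,0])

```text
time: 11.28
tool_pos: [0.5215, -0.11, 0.0427]
eef_rot: [0.051, 3.139, -0.003]
ft_force: [-3.7, -3.3, 8.5]
finger_gap: 0.0148
grip_force: 40.0
```

Call:
arm_command(linear=[[0,0,0],[0,0,0],[0,0,0],[0,0,0]], roll=[0,0,0,0], squeeze=6)

```text
time: 11.62
tool_pos: [0.5216, -0.1101, 0.0423]
eef_rot: [0.051, 3.139, -0.003]
ft_force: [-2.6, -4.3, 6.7]
finger_gap: 0.0159
grip_force: 6.0
```

```bash
python3 st.py; python3 - <<'E'
from h import *
w=grab('wrist','w5.png');P=cloud(w)
a=cv2.imread('pics/w5.png');cv2.imwrite('pics/w5c.png',a)
E
```

```text
11.62 [ 0.5216 -0.1101  0.0423] closing 88.14 j [ 1.    0.9  -1.16  1.96  1.    1.01  0.9 ] [-2.6 -4.3  6.7] 0.0159 6.000956743955612
```

View pics/w5.png

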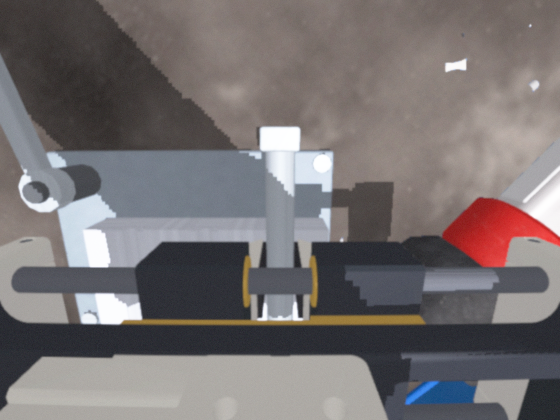

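Call:
arm_command(linear=[[0.1,0,0],[0.2,0,0],[0.3,-0.01,0],[0.4,-0.01,0],[0.5,-0.02,0],[0.6,-0.02,0],[0.7,-0.02,0],[0.8,-0.02,0],[0.8,-0.02,0],[0.8,-0.02,0]], roll=[0,0,0,0,0,0,0,0,0,0], squeeze=15)

```text
time: 12.5
tool_pos: [0.5413, -0.1108, 0.0409]
eef_rot: [-0.051, -3.135, 0.005]
ft_force: [-11.0, -2.3, 8.4]
finger_gap: 0.0154
grip_force: 15.0
```

```bash
python3 st.py; python3 - <<'E'
from h import *
w=grab('wrist','w6.png');P=cloud(w);D=P[90:180,255:305].reshape(-1,3);D=D[(D[:,2]>.05)];print(len(D),D.min(0),D.max(0))
h=D[D[:,2]>.053];print(h.min(0),h.max(0))
E
```

```text
12.5 [ 0.5413 -0.1108  0.0409] closing 88.15 j [ 0.97  0.92 -1.14  1.9   1.    1.04  0.91] [-11.   -2.3   8.4] 0.0154 15.000500679016113
1739 [ 0.46517935 -0.1180685   0.05001209] [ 0.49520614 -0.09821514  0.05604728]
[ 0.46530149 -0.11798592  0.05300002] [ 0.49407033 -0.09821514  0.05604728]
```

Call:
arm_command(linear=[[0,0,0.05],[0,0,0.05],[0,0,0.05],[0,0,0.05],[0,0,0.05],[0,0,1],[0,0,1.6],[0,0,1.6],[0,0,1.6]], roll=[0,0,0,0,0,0,0,0,0], claw=40)

```text
time: 13.3
tool_pos: [0.5455, -0.1098, 0.0898]
eef_rot: [0.05, 3.139, -0.001]
ft_force: [0.6, -0.4, -0.6]
finger_gap: 0.0405
grip_force: 0.0
```

```bash
python3 st.py; python3 - <<'E'
from h import *
w=grab('wrist','w6.png');P=cloud(w);D=P[60:230,230:330].reshape(-1,3);D=D[(D[:,2]>.048)&(D[:,2]<.07)];h=D[D[:,0]<np.nanmin(D[:,0])+.012];print(len(D),h.min(0),h.max(0), np.median(h,0))
E
```

```text
13.3 [ 0.5455 -0.1098  0.0898] closing 88.17 j [ 1.    0.86 -1.21  1.88  0.93  1.1   0.95] [ 0.6 -0.4 -0.6] 0.0405 0.0
2419 [ 0.46564448 -0.11831707  0.04842721] [ 0.47763171 -0.09861786  0.05613516] [ 0.47157108 -0.10838622  0.05417356]
```

Call:
arm_command(linear=[[-0.9,0,0],[-1.8,0.05,0],[-2.7,0.08,0],[-3.6,0.1,0],[-3.6,0.1,0],[-3.6,0.1,-0.6],[-3.6,0.1,-1.2],[-3.6,0.1,-1.8],[-3.6,0.1,-1.8],[-3.6,0.1,-1.8]], roll=[0,0,0,0,0,0,0,0,0,0], claw=0)

```text
time: 14.18
tool_pos: [0.4357, -0.1062, 0.0342]
eef_rot: [-0.049, -3.139, -0.002]
ft_force: [-0.8, 0.7, 1.0]
finger_gap: 0.0003
grip_force: 0.0
```

Call:
arm_command(linear=[[0.15,0,0],[0.3,0,0],[0.45,0,0],[0.6,-0.02,0],[0.75,-0.02,0],[0.9,-0.03,0],[1.05,-0.03,0],[1.2,-0.04,0],[1.2,-0.04,0]], roll=[0,0,0,0,0,0,0,0,0])

```text
time: 14.93
tool_pos: [0.461, -0.1074, 0.0335]
eef_rot: [-0.049, -3.119, 0.006]
ft_force: [-31.8, -0.1, 26.8]
finger_gap: 0.0007
grip_force: 15.8
```

```bash
python3 st.py
```

```text
14.93 [ 0.461  -0.1074  0.0335] closing 88.22 j [ 1.06  0.85 -1.17  2.08  1.    0.97  0.86] [-31.8  -0.1  26.8] 0.0007 15.76957494020462
```

Call:
arm_command(linear=[[-0.4,0,0],[-0.8,0,0],[-1.2,0.0,0.6],[-1.2,0,1.8],[-1.6,0,2.8],[-2,0,3.5],[-2,0,3.5],[-2,0,3.5]], roll=[0,0,0,0,0,0,0,0])

```text
time: 15.6
tool_pos: [0.4134, -0.1089, 0.141]
eef_rot: [0.052, 3.139, -0.003]
ft_force: [-0.2, 0.4, 0.3]
finger_gap: 0.0003
grip_force: 0.0
```

```bash
python3 st.py; python3 - <<'E'
from h import *
for n in ('wrist','top','scene'): grab(n,n+'7.png')
a=cv2.imread('pics/top7.png')[130:260,160:300];b=cv2.imread('pics/scene7.png')[190:310,160:330]
cv2.imwrite('pics/j7.png',np.hstack([cv2.resize(a,None,fx=3.2,fy=3.2,interpolation=2),cv2.resize(b,(340,416),interpolation=2)]))
E
```

```text
15.6 [ 0.4134 -0.1089  0.141 ] closing 88.11 j [ 1.33  0.67 -1.45  2.15  0.79  1.06  1.  ] [-0.2  0.4  0.3] 0.0003 0.0
```

View pics/j7.png

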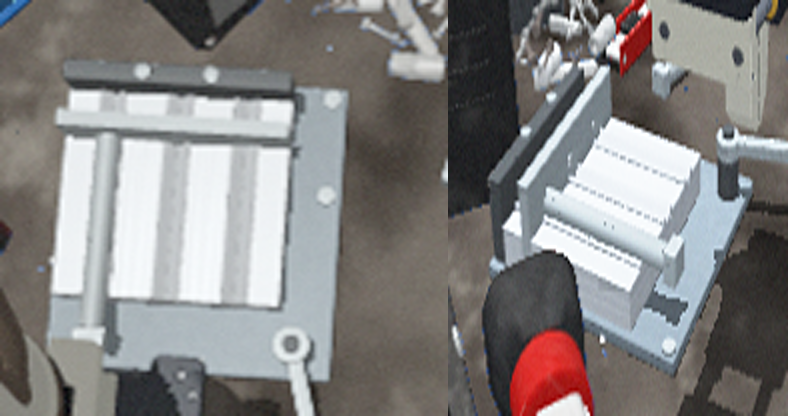

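```bash
python3 - <<'E'
from h import *
th=-.0321;M=np.array([[np.cos(th),-np.sin(th)],[np.sin(th),np.cos(th)]]);o=np.array([.5061,-.1540])
t=load('top')
for uv,z in [((95,328),.054),((107,138),.05),((106,120),.07)]:
    p=atz(t,(uv[0]/3.2-.3+160,uv[1]/3.2-.3+130),z)[0];print(uv,p,(p[:2]-o)@M)
P=cloud(t)
u0=[];
for v in range(170,232,6):
    r=P[v,178:204];m=r[:,2]>.046;q=r[m];f=(q[:,:2]-o)@M
    print(v,m.sum(),f.mean(0).round(4) if m.any() else '',q[:,2].max().round(4) if m.any() else '')
w=load('wrist');Q=cloud(w).reshape(-1,3);f=np.c_[(Q[:,:2]-o)@M,Q[:,2]]
m=(f[:,0]>-.075)&(f[:,0]<-.005)&(abs(f[:,1]-.047)<.016)&(f[:,2]>.025)&(f[:,2]<.07)
print(m.sum(),np.percentile(f[m],[1,50,99],axis=0).round(4))
for x in np.arange(-.07,0,.006):
    g=f[m&(abs(f[:,0]-x)<.003)]
    if len(g)>5: print(round(x,3),len(g),g[:,1].min().round(4),g[:,1].max().round(4),np.percentile(g[:,2],95).round(4))
E
```

```text
(95, 328) [ 0.48368673 -0.11251819  0.054     ] [-0.02373306  0.0407411 ]
(107, 138) [ 0.60954808 -0.1128778   0.05      ] [0.10207499 0.04442113]
(106, 120) [ 0.61671756 -0.11496015  0.07      ] [0.10930761 0.04256995]
170 25 [0.1046 0.047 ] 0.0714
176 8 [0.0952 0.043 ] 0.0536
182 6 [0.0823 0.044 ] 0.0529
188 7 [0.0691 0.0437] 0.056
194 7 [0.0564 0.0447] 0.0537
200 7 [0.0438 0.0436] 0.0544
206 8 [0.0312 0.0437] 0.053
212 7 [0.0185 0.0435] 0.0539
218 7 [0.006  0.0446] 0.0538
224 7 [-0.0064  0.0436] 0.0526
230 7 [-0.0191  0.0444] 0.0545Traceback (most recent call last):
  File "<stdin>", line 13, in <module>
    return _quantile_unchecked(
        a, q, axis, out, overwrite_input, method, keepdims, weights)
    return _ureduce(a,
                    func=_quantile_ureduce_func,
    ...<5 lines>...
                    overwrite_input=overwrite_input,
                    method=method)
    r = func(a, **kwargs)
    result = _quantile(arr,
                       quantiles=q,
    ...<2 lines>...
                       out=out,
                       weights=wgt)
    slices_having_nans = np.isnan(arr[-1, ...])
                                  ~~~^^^^^^^^^
IndexError: index -1 is out of bounds for axis 0 with size 0
```

Call:
arm_command(linear=[[0,0,-1.0],[0,0,-2.0],[0,0,-2.8],[0,0,-3.35],[0.5,0,-3.35],[0.9,0,-3.35],[1.2,0,-3.35],[1.2,0,-3.35],[1.2,0,-3.35]], roll=[0,0,0,0,0,0,0,0,0])

```text
time: 16.5
tool_pos: [0.4486, -0.1073, 0.0391]
eef_rot: [-0.049, -3.141, -0.001]
ft_force: [0.3, 0.1, -0.1]
finger_gap: 0.0006
grip_force: 0.0
```

Call:
arm_command(linear=[[0.1,0,0.0],[0.2,0,0.0],[0.3,0,0.02],[0.4,0,0.06],[0.5,0,0.1],[0.5,0,0.1]], roll=[0,0,0,0,0,0])

```text
time: 17.0
tool_pos: [0.4638, -0.1082, 0.0427]
eef_rot: [-0.05, -3.141, 0.0]
ft_force: [-0.4, 0.1, 0.0]
finger_gap: 0.0002
grip_force: 0.1
```

```bash
python3 st.py
```

```text
17.0 [ 0.4638 -0.1082  0.0427] closing 88.16 j [ 1.08  0.83 -1.18  2.09  0.99  0.95  0.87] [-0.4  0.1  0. ] 0.0002 0.055984046193771064
```

Call:
arm_command(linear=[[0.08,0,0.0],[0.16,0,0.0],[0.24,0,0.0],[0.3,0,0.0],[0.3,0,0.0]], roll=[0,0,0,0,0])

```text
time: 17.42
tool_pos: [0.4698, -0.1082, 0.0421]
eef_rot: [-0.05, -3.136, 0.002]
ft_force: [-7.8, -0.5, 6.3]
finger_gap: 0.0003
grip_force: 3.9
```

```bash
python3 st.py
```

```text
17.42 [ 0.4698 -0.1082  0.0421] closing 88.17 j [ 1.07  0.84 -1.17  2.07  0.99  0.96  0.88] [-7.8 -0.5  6.3] 0.0003 3.8641030713915825
```

Call:
arm_command(linear=[[0.06,0,0.06],[0.12,0,0.1],[0.2,0,0.13],[0.28,0,0.16],[0.28,0,0.16],[0.28,0,0.16]], roll=[0,0,0,0,0,0])

```text
time: 17.92
tool_pos: [0.4794, -0.108, 0.0467]
eef_rot: [-0.05, -3.138, 0.0]
ft_force: [-5.5, -1.1, -0.5]
finger_gap: 0.0005
grip_force: 2.6
```

```bash
python3 st.py; python3 - <<'E'
from h import *
t=grab('top','top8.png');P=cloud(t)
i=cv2.imread('pics/top8.png');cv2.imwrite('pics/c8.png',cv2.resize(i[140:250,165:285],(720,660),interpolation=2)[:600])
E
```

```text
17.92 [ 0.4794 -0.108   0.0467] closing 88.17 j [ 1.06  0.84 -1.17  2.05  0.98  0.97  0.89] [-5.5 -1.1 -0.5] 0.0005 2.588476315140724
```

View pics/c8.png

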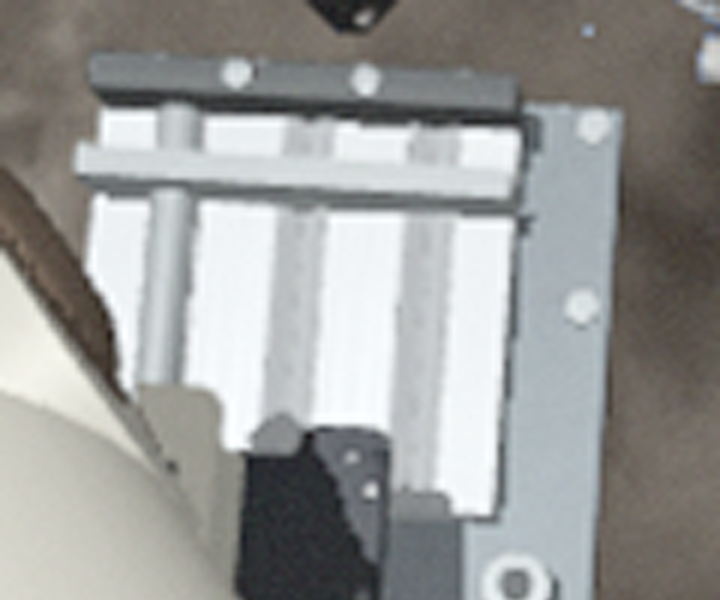

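Call:
arm_command(linear=[[0.06,0,0.02],[0.12,0,0.04],[0.18,0,0.06],[0.24,0,0.08],[0.24,0,0.08]], roll=[0,0,0,0,0])

```text
time: 18.38
tool_pos: [0.4796, -0.1079, 0.0469]
eef_rot: [-0.05, -3.125, 0.002]
ft_force: [-17.4, 0.2, 1.2]
finger_gap: 0.0006
grip_force: 8.9
```

```bash
python3 st.py
```

```text
18.38 [ 0.4796 -0.1079  0.0469] closing 88.18 j [ 1.05  0.85 -1.17  2.04  0.97  0.99  0.89] [-17.4   0.2   1.2] 0.0006 8.93665999174118
```

Call:
arm_command(linear=[[0.1,0,0.04],[0.2,0,0.08],[0.2,0,0.08]], roll=[0,0,0])

```text
time: 18.63
tool_pos: [0.4798, -0.1078, 0.0475]
eef_rot: [-0.049, -3.114, 0.003]
ft_force: [-28.6, 1.3, 0.9]
finger_gap: 0.0004
grip_force: 14.0
```

Call:
arm_command(linear=[[-0.5,0,0],[-1,0,0],[-1.5,0,0.5],[-1.5,0,1.5],[-1.2,-0.2,2.5],[-0.8,-1.0,3.2],[0,-2,3.4],[0.8,-3,3.4],[1.5,-4,3.4],[1.5,-4,3.4]], roll=[0,0,0,-0.1,-0.2,-0.3,-0.4,-0.5,-0.6,-0.7], claw=50, squeeze=15)

```text
time: 19.47
tool_pos: [0.5436, -0.2363, 0.1549]
eef_rot: [1.142, 2.92, -0.001]
ft_force: [-0.5, -0.6, 0.0]
finger_gap: 0.0498
grip_force: 0.0
```

```bash
python3 st.py; python3 - <<'E'
from h import *
t=grab('top','top9.png');i=t['pixels'].astype(int)
# pin A: bright grey blob near (332,192)
P=cloud(t);Z=P[...,2];x0,x1,y0,y1=285,400,165,235
g=i[y0:y1,x0:x1];m=((g.min(2)>125)&(g.max(2)-g.min(2)<40)).astype(np.uint8)
n,l,s,c=cv2.connectedComponentsWithStats(m);k=1+np.argmax(s[1:,4]);print(s[k],c[k])
v,u=np.nonzero(l==k);W=atz(t,np.c_[u+x0,v+y0],.014)[:,:2];mu=W.mean(0);e=np.linalg.svd(W-mu,full_matrices=False)[2][0]
e*=np.sign(-e[1]);q=(W-mu)@e;print('dir',np.degrees(np.arctan2(e[1],e[0])),'ends',mu+e*q.min(),mu+e*q.max(),q.max()-q.min())
a=mu+e*q.min()
print('COM',mu+e*q.max()-e*.082, mu+e*q.min()+e*.072)
E
```

```text
19.47 [ 0.5436 -0.2363  0.1549] closing 47.28 j [ 1.15  0.74 -1.13  1.76  0.74  1.14  0.61] [-0.5 -0.6  0. ] 0.0498 0.0
[ 13  12  70  30 531] [47.06026365 27.39171375]
dir -106.97281769237954 ends [ 0.60477034 -0.3356676 ] [ 0.5593557  -0.48446466] 0.15557331569562746
COM [ 0.58329297 -0.40603631] [ 0.58375225 -0.40453152]
```

Call:
arm_command(linear=[[0.15,-0.6,0],[0.3,-1.2,0],[0.45,-1.8,0],[0.6,-2.4,0],[0.75,-3.0,-0.3],[0.9,-3.6,-0.6],[1.05,-4.3,-0.9],[1.2,-5.0,-1.3],[1.34,-5.65,-1.7],[1.34,-5.65,-2.1]], roll=[-0.12,-0.24,-0.36,-0.48,-0.6,-0.72,-0.84,-0.96,-1.06,-1.1])

```text
time: 20.35
tool_pos: [0.5798, -0.4024, 0.0908]
eef_rot: [2.495, 1.902, -0.001]
ft_force: [-0.7, -1.1, 1.3]
finger_gap: 0.0501
grip_force: 0.0
```

Call:
arm_command(linear=[[0,0,0],[0,0,0],[0,0,0]], roll=[0,0,0])

```text
time: 20.6
tool_pos: [0.5804, -0.3957, 0.0919]
eef_rot: [2.487, 1.919, 0.003]
ft_force: [-0.4, -0.1, 1.0]
finger_gap: 0.0497
grip_force: 0.0
```

```bash
python3 st.py; python3 -c "
from h import *
w=grab('wrist','w10.png')"
```

```text
20.6 [ 0.5804 -0.3957  0.0919] closing -14.69 j [ 1.06  0.84 -0.8   1.49  0.65  1.08 -0.14] [-0.4 -0.1  1. ] 0.0497 0.0
```

View pics/w10.png

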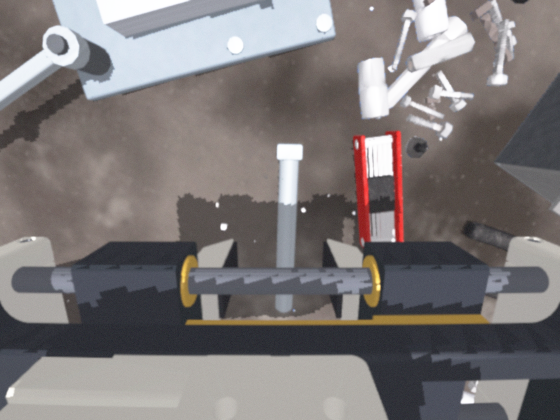

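Call:
arm_command(linear=[[0.06,-0.15,0],[0.11,-0.31,-0.4],[0.11,-0.31,-1.0],[0.11,-0.31,-1.6],[0.11,-0.31,-2.2],[0.11,-0.31,-2.6],[0.11,-0.31,-2.75],[0.11,-0.31,-2.75]], roll=[-0.03,-0.03,-0.03,-0.03,-0.03,-0.03,-0.03,-0.03])

```text
time: 21.32
tool_pos: [0.5813, -0.4055, 0.0058]
eef_rot: [-2.516, -1.874, 0.001]
ft_force: [0.4, -0.3, 1.2]
finger_gap: 0.0501
grip_force: 0.0
```

```bash
python3 st.py
```

```text
21.32 [ 0.5813 -0.4055  0.0058] closing -16.64 j [ 1.03  0.95 -0.73  1.49  0.71  0.98 -0.19] [ 0.4 -0.3  1.2] 0.0501 0.0
```

Call:
arm_command(linear=[[0,0,0.03],[0,0,0.03],[0,0,0.03],[0,0,0.03],[0,0,0.03],[0,0,0.03],[0,0,0.03],[0,0,0.03],[0,0,0.03],[0,0,0.03]], roll=[0,0,0,0,0,0,0,0,0,0], claw=8, squeeze=40)

```text
time: 22.15
tool_pos: [0.5829, -0.4071, 0.0102]
eef_rot: [2.52, 1.875, 0.0]
ft_force: [-0.1, -0.4, 5.5]
finger_gap: 0.0139
grip_force: 40.1
```

```bash
python3 st.py; python3 - <<'E'
from h import *
th=-.0321;M=np.array([[np.cos(th),-np.sin(th)],[np.sin(th),np.cos(th)]]);o=np.array([.5061,-.1540])
print(M@[.013,-.045]+o, 'push home', M@[-.0265,-.045]+o)
E
```

```text
22.15 [ 0.5829 -0.4071  0.0102] closing -16.68 j [ 1.03  0.95 -0.73  1.49  0.71  0.98 -0.19] [-0.1 -0.4  5.5] 0.0139 40.06305456161499
[ 0.51764905 -0.19939405] push home [ 0.4781694  -0.19812631]
```

Call:
arm_command(linear=[[0,0,0],[0,0,0],[0,0,0],[0,0,-0.06],[0,0,-0.13],[0,0,-0.13],[0,0,-0.13]], roll=[0,0,0,0,0,0,0], claw=28)

```text
time: 22.73
tool_pos: [0.5823, -0.4066, 0.0051]
eef_rot: [-2.519, -1.875, 0.0]
ft_force: [-0.4, -0.3, 0.2]
finger_gap: 0.0281
grip_force: 0.0
```

Call:
arm_command(linear=[[0,0,0],[0,0,0],[0,0,0],[0,0,0],[0,0,0],[0,0,0]], roll=[0,0,0,0,0,0], claw=8)

```text
time: 23.23
tool_pos: [0.5828, -0.4068, 0.0057]
eef_rot: [2.52, 1.876, 0.0]
ft_force: [-0.1, 0.2, -0.5]
finger_gap: 0.0152
grip_force: 40.0
```

Call:
arm_command(linear=[[0,0,0.6],[0,0,1.4],[0,0,2.2],[0,0,3.0],[0,0,3.8],[-0.15,0.5,4.15],[-0.3,1.0,4.15],[-0.5,1.6,4.15],[-0.7,2.2,4.15],[-0.9,2.8,4.15]], roll=[0,0,0,0,0.1,0.2,0.31,0.42,0.53,0.64])

```text
time: 24.07
tool_pos: [0.5549, -0.3221, 0.1312]
eef_rot: [1.795, 2.578, -0.001]
ft_force: [0.0, 0.8, -3.8]
finger_gap: 0.0147
grip_force: 40.0
```

Call:
arm_command(linear=[[-0.15,0.5,0],[-0.3,0.9,0],[-0.4,1.3,0],[-0.5,1.7,0],[-0.65,2.1,0],[-0.8,2.6,0],[-0.95,3.1,0],[-1.1,3.6,0],[-1.2,3.9,0],[-1.27,4.1,0]], roll=[0.12,0.24,0.36,0.48,0.6,0.72,0.84,0.96,1.08,1.19])

```text
time: 24.9
tool_pos: [0.5168, -0.1987, 0.1311]
eef_rot: [-0.038, -3.141, 0.002]
ft_force: [0.4, 0.2, -2.7]
finger_gap: 0.0148
grip_force: 40.0
```

Call:
arm_command(linear=[[0,0,0],[0,0,0],[0,0,0]], roll=[0,0,0])

```text
time: 25.15
tool_pos: [0.5176, -0.2007, 0.1305]
eef_rot: [-0.056, -3.141, 0.002]
ft_force: [-0.1, -0.4, -2.9]
finger_gap: 0.0149
grip_force: 40.0
```

```bash
cat > pin.py <<'E'
from h import *
w=grab('wrist');P=cloud(w);o=robot.get_obs();t=o['tool_pos']
d=P.reshape(-1,3)-t
m=(abs(d[:,2]-.005)<.02)&(abs(d[:,1])<.03)&(d[:,0]<-.01)&(d[:,0]>-.1)
d=d[m]
for x in np.arange(-.095,-.01,.008):
    g=d[abs(d[:,0]-x)<.004]
    if len(g)>8: print(round(x,3),len(g),'y',g[:,1].min().round(4),g[:,1].max().round(4),'ztop',np.percentile(g[:,2],97).round(4))
print('rear',np.percentile(d[:,0],0.5))
E
python3 st.py; python3 pin.py
```

```text
25.15 [ 0.5176 -0.2007  0.1305] closing 87.95 j [ 1.2   0.81 -1.26  1.86  0.86  1.15  1.16] [-0.1 -0.4 -2.9] 0.0149 39.99982237815857
-0.071 426 y -0.0067 0.0128 ztop 0.0155
-0.063 646 y -0.007 0.0127 ztop 0.0155
-0.055 484 y -0.0054 0.0104 ztop 0.0128
-0.047 464 y -0.0054 0.0103 ztop 0.0129
-0.039 454 y -0.0058 0.0101 ztop 0.0124
-0.031 419 y -0.0063 0.0099 ztop 0.0124
-0.023 414 y -0.0066 0.0091 ztop 0.0123
-0.015 382 y -0.0152 0.0089 ztop 0.0125
rear -0.07162092199312908
```

Call:
arm_command(linear=[[0,0.03,-0.6],[0,0.03,-1.2],[0,0.03,-1.8],[0,0.03,-2.3],[0,0.03,-2.7],[0,0.03,-2.85],[0,0.03,-2.9],[0,0.03,-2.9],[0,0.03,-2.9]], roll=[0,0,0,0,0,0,0,0,0])

```text
time: 25.95
tool_pos: [0.5183, -0.1988, 0.0439]
eef_rot: [0.05, 3.14, -0.0]
ft_force: [0.2, 0.6, -1.9]
finger_gap: 0.0148
grip_force: 40.0
```

```bash
python3 st.py; python3 pin.py
```

```text
25.95 [ 0.5183 -0.1988  0.0439] closing 88.17 j [ 1.13  0.91 -1.14  1.9   0.99  1.03  1.08] [ 0.2  0.6 -1.9] 0.0148 40.000450015068054
-0.071 434 y -0.0071 0.0129 ztop 0.0153
-0.063 642 y -0.0072 0.0129 ztop 0.0153
-0.055 476 y -0.0053 0.0101 ztop 0.0127
-0.047 533 y -0.03 0.0099 ztop 0.0124
-0.039 562 y -0.0299 0.0098 ztop 0.0121
-0.031 446 y -0.0298 0.0097 ztop 0.0122
-0.023 403 y -0.0061 0.0096 ztop 0.0121
-0.015 856 y -0.0297 0.0299 ztop 0.0118
rear -0.071573173801132
```

Call:
arm_command(linear=[[0,0,-0.04],[0,0,-0.08],[0,0,-0.08],[0,0,-0.08],[0,0,-0.08]], roll=[0,0,0,0,0])

```text
time: 26.42
tool_pos: [0.5183, -0.1995, 0.0414]
eef_rot: [0.051, 3.14, -0.002]
ft_force: [-0.1, -2.0, 3.4]
finger_gap: 0.0149
grip_force: 40.0
```

Call:
arm_command(linear=[[0,0,0],[0,0,0],[0,0,0],[0,0,0]], roll=[0,0,0,0], squeeze=5)

```text
time: 26.75
tool_pos: [0.5182, -0.1996, 0.0411]
eef_rot: [0.051, 3.14, -0.002]
ft_force: [2.4, -3.8, 4.7]
finger_gap: 0.0155
grip_force: 5.0
```

```bash
python3 st.py
```

```text
26.75 [ 0.5182 -0.1996  0.0411] closing 88.16 j [ 1.13  0.91 -1.13  1.9   0.99  1.03  1.08] [ 2.4 -3.8  4.7] 0.0155 4.99949935823679
```

Call:
arm_command(linear=[[0.1,-0.03,0.03],[0.2,-0.03,0.04],[0.3,-0.04,0.05],[0.4,-0.04,0.05],[0.5,-0.05,0.06],[0.6,-0.05,0.07],[0.7,-0.05,0.08],[0.8,-0.05,0.08],[0.8,-0.05,0.08]], roll=[0,0,0,0,0,0,0,0,0], squeeze=15)

```text
time: 27.5
tool_pos: [0.5423, -0.2, 0.0431]
eef_rot: [0.049, 3.141, 0.001]
ft_force: [0.6, -0.4, -3.5]
finger_gap: 0.0151
grip_force: 15.0
```

```bash
python3 st.py;python3 pin.py | tail -1
```

```text
27.5 [ 0.5423 -0.2     0.0431] closing 88.19 j [ 1.09  0.93 -1.13  1.84  0.99  1.06  1.1 ] [ 0.6 -0.4 -3.5] 0.0151 15.000097453594208
rear -0.07138937041988945
```

Call:
arm_command(linear=[[0.08,0,0],[0.16,0,0],[0.24,-0.01,0],[0.32,-0.01,0],[0.4,-0.01,0],[0.48,-0.02,0],[0.52,-0.02,0],[0.52,-0.02,0]], roll=[0,0,0,0,0,0,0,0])

```text
time: 28.22
tool_pos: [0.5576, -0.201, 0.0431]
eef_rot: [0.05, 3.141, 0.0]
ft_force: [0.4, 0.4, -5.2]
finger_gap: 0.0152
grip_force: 15.0
```

```bash
python3 st.py;python3 pin.py | tail -1
```

```text
28.22 [ 0.5576 -0.201   0.0431] closing 88.18 j [ 1.07  0.95 -1.12  1.81  0.99  1.07  1.1 ] [ 0.4  0.4 -5.2] 0.0152 14.998598098754883
rear -0.08564220268596076
```

Call:
arm_command(linear=[[0,0,0],[0,0,0],[0,0,0],[0,0,0],[0,0,0.8],[0,0,1.6],[-0.5,0,2.0],[-0.5,0,2.0]], roll=[0,0,0,0,0,0,0,0], claw=30)

```text
time: 28.93
tool_pos: [0.5424, -0.2009, 0.1059]
eef_rot: [0.049, 3.139, -0.003]
ft_force: [0.6, -0.4, -0.3]
finger_gap: 0.0302
grip_force: 0.0
```

```bash
python3 st.py; python3 - <<'E'
from h import *
t=grab('top','top11.png');w=grab('wrist','w11.png')
i=cv2.imread('pics/top11.png');a=cv2.resize(i[140:240,165:265],(400,400),interpolation=2)
cv2.imwrite('pics/j11.png',np.hstack([a,cv2.resize(cv2.imread('pics/w11.png'),(400,300))[:,:].repeat(1,0) if 0 else cv2.copyMakeBorder(cv2.resize(cv2.imread('pics/w11.png'),(400,300)),0,100,0,0,0)]))
E
```

```text
28.93 [ 0.5424 -0.2009  0.1059] closing 88.21 j [ 1.14  0.86 -1.21  1.82  0.9   1.14  1.15] [ 0.6 -0.4 -0.3] 0.0302 0.0
```

View pics/j11.png

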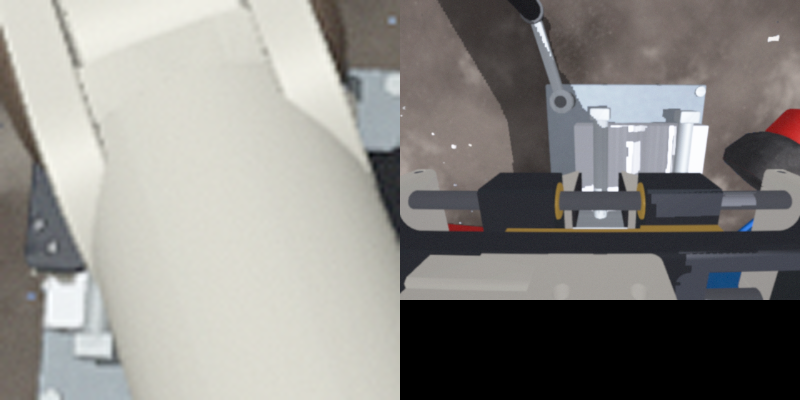

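Call:
arm_command(linear=[[-0.9,0,0],[-1.8,0.03,0],[-2.7,0.05,0],[-3.2,0.05,0],[-3.2,0.05,0],[-3.2,0.05,-0.7],[-3.2,0.05,-1.4],[-3.2,0.05,-2.1],[-3.2,0.05,-2.1],[-3.2,0.05,-2.1]], roll=[0,0,0,0,0,0,0,0,0,0], claw=0)

```text
time: 29.87
tool_pos: [0.4464, -0.1987, 0.0393]
eef_rot: [-0.049, -3.14, -0.003]
ft_force: [-0.5, -0.1, 0.6]
finger_gap: 0.0003
grip_force: 0.0
```

Call:
arm_command(linear=[[0.15,0,0],[0.3,0,0],[0.45,0,0],[0.6,0,0],[0.75,0,0.05],[0.9,0,0.08],[0.95,0,0.1],[1.0,0,0.1],[1.0,0,0.1]], roll=[0,0,0,0,0,0,0,0,0])

```text
time: 30.62
tool_pos: [0.4753, -0.1995, 0.043]
eef_rot: [-0.05, -3.139, 0.001]
ft_force: [-3.5, -0.2, 3.2]
finger_gap: 0.0007
grip_force: 1.8
```

```bash
python3 st.py
```

```text
30.62 [ 0.4753 -0.1995  0.043 ] closing 88.17 j [ 1.2   0.87 -1.16  2.    0.99  0.99  1.08] [-3.5 -0.2  3.2] 0.0007 1.7574802413582802
```

Call:
arm_command(linear=[[0.1,0,0.06],[0.2,0,0.12],[0.3,0,0.16],[0.4,0,0.2],[0.4,0,0.2],[0.4,0,0.2]], roll=[0,0,0,0,0,0])

```text
time: 31.12
tool_pos: [0.4767, -0.1992, 0.0451]
eef_rot: [-0.051, -3.119, 0.0]
ft_force: [-22.6, 0.2, -1.2]
finger_gap: 0.0008
grip_force: 11.0
```

```bash
python3 st.py
```

```text
31.12 [ 0.4767 -0.1992  0.0451] closing 88.13 j [ 1.19  0.88 -1.15  1.98  0.97  1.02  1.09] [-22.6   0.2  -1.2] 0.0008 11.025822311639786
```

Call:
arm_command(linear=[[-0.7,0,0],[-1.4,0,0],[-2.0,0,0.8],[-2.0,0,1.8],[-2.0,0,2.8],[-1.8,0,3.8],[-1.8,0,4.8],[-1.8,0,4.8]], roll=[0,0,0,0,0,0,0,0], claw=60)

```text
time: 31.78
tool_pos: [0.4384, -0.1997, 0.1985]
eef_rot: [0.049, 3.132, -0.004]
ft_force: [0.8, -0.5, -0.4]
finger_gap: 0.0493
grip_force: 0.0
```

```bash
python3 st.py; python3 - <<'E'
from h import *
w=grab('wrist','w12.png');Q=cloud(w).reshape(-1,3)
m=(Q[:,2]>.092)&(Q[:,2]<.108)&(abs(Q[:,0]-.39)<.06)&(abs(Q[:,1]+.26)<.06);print('knob',m.sum(),Q[m].min(0),Q[m].max(0),Q[m].mean(0))
th=-.0321;M=np.array([[np.cos(th),-np.sin(th)],[np.sin(th),np.cos(th)]]);o=np.array([.5061,-.1540])
pv=M@[-.026,-.085]+o;print('pv',pv)
for a in np.linspace(0,1.85,11):print(round(a,2),((M@[-.085*np.sin(a),.085*np.cos(a)]+pv-[.3952,-.2595])/.03).round(2))
i=cv2.imread('pics/w12.png');cv2.imwrite('pics/w12b.png',i)
E
```

```text
31.78 [ 0.4384 -0.1997  0.1985] closing 88.2 j [ 1.47  0.66 -1.46  1.98  0.72  1.18  1.26] [ 0.8 -0.5 -0.4] 0.0493 0.0
knob 337 [ 0.38677351 -0.26766363  0.09209282] [ 0.40366571 -0.25040174  0.10186791] [ 0.39507922 -0.2583173   0.09952516]
pv [ 0.47738536 -0.23812175]
0.0 [2.83 3.54]
0.18 [2.31 3.51]
0.37 [1.8  3.39]
0.55 [1.32 3.17]
0.74 [0.9  2.87]
0.92 [0.53 2.49]
1.11 [0.24 2.05]
1.3 [0.04 1.57]
1.48 [-0.07  1.06]
1.66 [-0.09  0.54]
1.85 [-0.01  0.02]
```

View pics/w12.png

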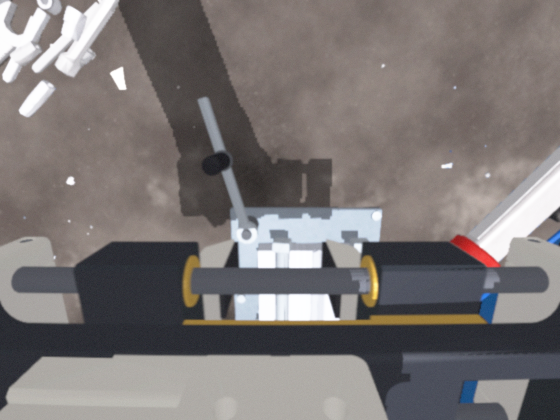

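Call:
arm_command(linear=[[-0.5,-0.7,0],[-1.0,-1.4,0],[-1.45,-2.0,0],[-1.45,-2.0,-0.5],[-1.45,-2.0,-1.2],[-1.45,-2.0,-2.0],[-1.45,-2.0,-2.8],[-1.45,-2.0,-3.6],[-1.45,-2.0,-4.4],[-1.45,-2.0,-4.4]], roll=[0,0,0,0,0,0,0,0,0,0])

```text
time: 32.67
tool_pos: [0.3878, -0.258, 0.0571]
eef_rot: [-0.049, -3.136, -0.006]
ft_force: [-0.7, -0.1, -0.2]
finger_gap: 0.0599
grip_force: 0.0
```

Call:
arm_command(linear=[[0,0,0],[0,0,0],[0,0,0],[0,0,0],[0,0,0],[0,0,0],[0,0,0],[0,0,0],[0,0,0],[0,0,0]], roll=[0,0,0,0,0,0,0,0,0,0], claw=10, squeeze=10)

```text
time: 33.5
tool_pos: [0.3908, -0.2597, 0.0614]
eef_rot: [0.05, 3.141, -0.001]
ft_force: [-1.4, 0.2, 4.0]
finger_gap: 0.0177
grip_force: 10.0
```

```bash
python3 st.py
```

```text
33.5 [ 0.3908 -0.2597  0.0614] closing 88.17 j [ 1.47  0.8  -1.22  2.1   0.95  0.97  1.25] [-1.4  0.2  4. ] 0.0177 10.000900626182556
```

Call:
arm_command(linear=[[0.02,0.27,0.05],[0.04,0.54,0.1],[0.05,0.8,0.1],[0.06,1.06,0.1],[0.11,1.32,0.1],[0.17,1.57,0.1],[0.27,1.81,0.1],[0.38,2.05,0.1],[0.52,2.27,0.1],[0.67,2.49,0.1]], roll=[-0.09,-0.18,-0.27,-0.36,-0.45,-0.55,-0.64,-0.74,-0.83,-0.93])

```text
time: 34.33
tool_pos: [0.408, -0.1835, 0.0624]
eef_rot: [-1.457, -2.777, 0.0]
ft_force: [-0.8, 0.3, -11.7]
finger_gap: 0.0177
grip_force: 10.0
```

```bash
python3 st.py
```

```text
34.33 [ 0.408  -0.1835  0.0624] closing 34.64 j [ 1.22  0.63 -1.05  2.15  0.78  0.82  0.28] [ -0.8   0.3 -11.7] 0.0177 9.988372027873993
```

Call:
arm_command(linear=[[0.17,0.2,-0.03],[0.37,0.38,-0.03],[0.57,0.54,-0.03],[0.79,0.68,-0.03],[1.02,0.8,-0.03],[1.27,0.9,-0.03],[1.52,0.97,-0.03],[1.78,1.02,-0.03],[2.04,1.04,-0.03],[2.25,1.04,-0.03]], roll=[-0.09,-0.18,-0.27,-0.36,-0.45,-0.55,-0.64,-0.74,-0.8,-0.8])

```text
time: 35.17
tool_pos: [0.4769, -0.1509, 0.0623]
eef_rot: [-2.421, -1.995, 0.001]
ft_force: [-2.8, 3.7, -1.1]
finger_gap: 0.018
grip_force: 10.0
```

```bash
python3 st.py
```

```text
35.17 [ 0.4769 -0.1509  0.0623] closing -11.03 j [ 0.93  0.61 -0.85  2.03  0.64  0.79 -0.49] [-2.8  3.7 -1.1] 0.018 9.998979270458221
```

Call:
arm_command(linear=[[0.08,0,0],[0.16,0,0],[0.24,0,0],[0.3,0,0],[0.3,0,0]], roll=[0,0,0,0,0])

```text
time: 35.58
tool_pos: [0.4803, -0.1512, 0.0619]
eef_rot: [-2.414, -1.995, 0.015]
ft_force: [-16.3, 6.7, 14.3]
finger_gap: 0.0179
grip_force: 10.0
```

```bash
python3 st.py
```

```text
35.58 [ 0.4803 -0.1512  0.0619] closing -10.86 j [ 0.92  0.62 -0.85  2.01  0.64  0.81 -0.49] [-16.3   6.7  14.3] 0.0179 9.998168628662825
```

Call:
arm_command(linear=[[-0.1,0,0.03],[-0.15,0,0.03],[-0.15,0,0.03],[-0.15,0,0.03],[-0.15,0,0.03],[-0.15,0,0.03]], roll=[0,0,0,0,0,0], claw=45)

```text
time: 36.08
tool_pos: [0.4832, -0.1539, 0.0643]
eef_rot: [2.423, 1.999, 0.001]
ft_force: [-0.6, -0.3, 0.1]
finger_gap: 0.0446
grip_force: 0.0
```

Call:
arm_command(linear=[[0,0,0.7],[0,0,1.4],[0,0,2.2],[0,0,3.0],[0,0,3.8],[0,-0.8,4.5],[-0.4,-1.6,4.5],[-0.9,-2.4,4.5],[-1.4,-3.2,4.5],[-1.9,-4.0,4.5]], roll=[0,0,0,0,0,0,0,0,0,0])

```text
time: 36.92
tool_pos: [0.4252, -0.2748, 0.1994]
eef_rot: [2.422, 1.999, -0.0]
ft_force: [0.7, -0.1, 0.5]
finger_gap: 0.0447
grip_force: 0.0
```

Call:
arm_command(linear=[[-0.6,-1,0],[-1.2,-2.0,0],[-1.8,-3.0,0],[-2.4,-4.0,0],[-3,-5.0,0],[-3,-5.0,0],[-3,-5.0,0]], roll=[0,0,0,0,0,0,0])

```text
time: 37.5
tool_pos: [0.3339, -0.4259, 0.1987]
eef_rot: [-2.429, -1.993, -0.0]
ft_force: [1.0, -0.4, -0.2]
finger_gap: 0.0446
grip_force: 0.0
```

```bash
python3 st.py; python3 - <<'E'
from h import *
t=grab('top','top13.png')
i=cv2.imread('pics/top13.png');cv2.imwrite('pics/c13.png',cv2.resize(i[140:260,165:345],(800,533),interpolation=2))
E
```

```text
37.5 [ 0.3339 -0.4259  0.1987] closing -11.26 j [ 1.61  0.47 -0.96  1.84  0.44  1.06  0.28] [ 1.  -0.4 -0.2] 0.0446 0.0
```

View pics/c13.png

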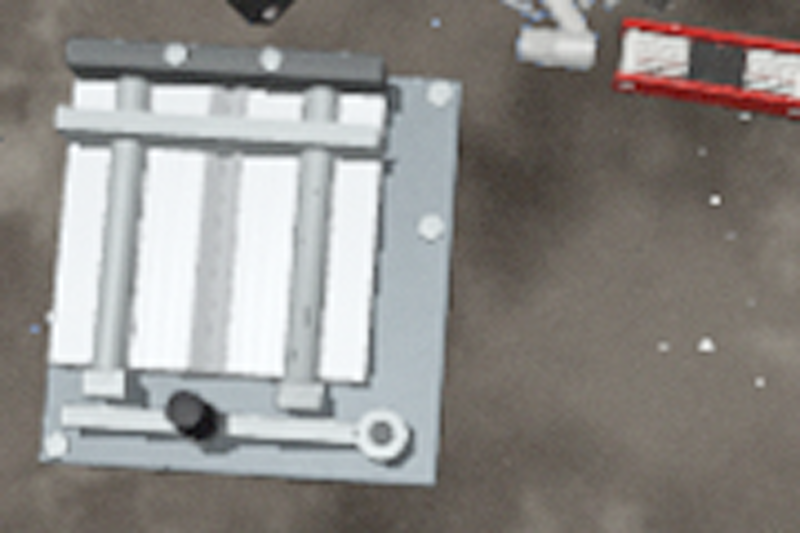

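```bash
python3 -c "
from plant import robot
print(robot.finish_job())"
```

```text
the job is handed in; nothing more can be done
None
```

The job is handed in: both guide pins on the bench (I found no third) are fully home against the end stop in the two outer grooves, the keeper is swung shut behind their heads, and the hex-key set was not touched; the judged result was not reported back.

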